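# Close the gel caster: wind the jaw to the tray, then latch the retaining bar

### The arm

A 6-joint arm with a two-finger parallel gripper is mounted at the origin on the work surface. World frame = base frame: x ahead of the robot, y to its left, z up, the work surface at z = 0. Lengths are in m, angles in rad, forces in N, time in s.
With the tool pointing down it reaches from about 0.3 to 0.75 m from the base axis. Payload 8.5 kg.
Tool frame: the origin (TCP) lies midway between the tips of the shut fingers; the grasp point (between the pads) lies hold_point_z behind it (hold_point_z is the distance from the TCP to the grasp point, in m); z points along the fingers, y is the line along which they close (so a half turn about z gives the same grasp; the last joint's range is limited). The gripper opens to 85 mm and grips with 20 to 120 N. Pads are 22 mm wide; open, the fingers measure 114 mm over their backs; the gripper's body (76 mm by 85 mm) begins 54 mm behind the grasp point. The pads swing forward as they close: fully open they stand 13 mm farther back than shut.
Start: joints at [0.954, 0.381, 1.297, -0, 1.464, -0.215], TCP at [0.215, 0.506, 0.205] pointing down, gripper open.
Joint ranges: [-3.11, 3.11], [-0.89, 2.33], [0.22, 2.48], [-1.42, 4.56], [0.17, 2.85], [-2.88, 2.88]. Speed limits (rad/s): [2.39, 2.39, 3.14, 3.14, 3.14, 3.14].

### API

Orientations are given as a rotation vector (axis times angle).
In Python, from station import state, snapshot, camera_params, sign_off, hold_point_z gives the robot as it stands.
- The arm moves only by the tool play_rows, never from a script. Its argument "deltas" is a list of rows, each an object with "slide": the shift along the world's x, y, z in cm, a list of three; "turn": the turn about the world's z in rad. A call has 1 to 10 rows; each row shifts and turns the commanded pose from where the row before left it; what a row does not reach is not made up. A row lasts 1/8 s, in which the tool goes at most 62.5 mm and 10.7 degrees, less where a joint would pass 70% of its speed; a pose out of reach is approached as far as the arm can. A call with a gripper value outside its range is refused whole. "jaw" is the closure, from 0 (fully open) to 1 (shut), set as the call begins (left out, the last holds). The fingers move at their own pace and stop on an object; the grip force is fixed at half the most. Time passes only in rows, so rows that do not move let the fingers close. It gives the time, the measured TCP pose, the force, the opening and the grip force at its end, in the units of the state.
- state(): the state, without advancing time (a new reading comes with each control period).
- snapshot(name): name is "scene" or "top" or "wrist"; returns the picture (420x560x3 uint8, red, green, blue); there is no depth.
- camera_params(name): a dict with "fx", "fy", "cx", "cy" (pixels), "R" (3x3) and "t" (3): a world point X has camera coordinates R X + t; the wrist camera has in their place "tool_from_camera" (4x4, takes a point from camera to tool coordinates, whose origin is the TCP and whose axes are the flange's). Camera axes: x right, y down, z forward; pixel columns grow to the right and rows downward; lengths in m; the calibration is good to about 2 mm. A picture is of the moment at which its call begins: read the wrist's pose just before it. camera_params takes no time and is no camera call.
- sign_off(): hands the job in; it is judged then, once.
The state is a dict: "t": time; "joint_positions": joint angles; "qd": joint speeds; "tau": joint torques, N m; "tool_pos": TCP position; "ee_rot": TCP orientation; "contact_force": force on the tool from outside, world axes, zero at the start; "wrist_torque": the same for the moment, N m; "width": opening from 0.0 (shut) to 1.0 (fully open); "finger_force": force on a finger pad.
Only numpy, scipy, OpenCV 4.12 (cv2) and the standard library are available. Lean on these libraries where they do the work, as an engineer would, in place of code of your own. Each camera call takes 0.05 s, during which the arm holds its last target. There are 200 camera calls.

### The job

Get the gel caster ready for pouring: wind its handwheel until the gasketed jaw is snug against the end of the gel tray, without shoving the tray along. Then press the sprung retaining bar down at its thumb pad until the catch holds it by itself, pressing no harder than the catch needs, and let go. Do not push the loose things around the caster out of place.

Things in the scene. Friction and masses are not known exactly. Their poses are not given: they have to be found in the camera images.
- caster: Gel caster: white base plate 180 mm (its x) by 400 mm (its y), 20 mm thick, fixed on the bench; yaw differs by up to 0.25 rad. Origin on the bench under the base, 15 mm to the +y side of its middle. In its frame: black handwheel at (-10, -155) mm, jaw and tray in line along y between two guide rails, retaining bar across the tray at y = 85 mm.
- wheel_axis (a point): Point on the handwheel's vertical axis, level with the rim's top, 68 mm above the bench. Black wheel 100 mm across, about 3 N of drag at its crank knob. Turned clockwise seen from above it drives the jaw along the caster's +y (towards the tray), 11 mm per radian (69 mm a turn).
- crank_knob (a point): Middle of the crank knob: upright round metal knob 21 mm thick, 36 mm tall, 39 mm from the wheel's axis; this point is 86 mm above the bench. The knob spins freely on its own axis, so it can be gripped firmly from above and carried round the wheel's axis without turning the gripper. It starts on the caster's -x side of the axis.
- wheel (a joint): Handwheel turn, rad; 0 at the start, grows clockwise seen from above. Stops turning when the jaw meets the tray.
- jaw: Grey jaw block, 108 mm (x) by 20 mm (y) by 44 mm high with a black rubber gasket on its +y face. Slides along the caster's y, driven only by the handwheel. Origin 20 mm above the bench, 4 mm behind the gasket's face.
- jaw_face (a point): Centre of the gasket's face on the jaw, on the side towards the tray.
- tray: White gel tray, 100 mm (x) by 110 mm (y) by 36 mm high, open on top, with a grey comb standing in it and a grey end plate behind it. Origin at the bottom middle of its end nearest the jaw. It grips the rails, but slides away when the jaw pushes with more than about 75 N (about 24 N at the crank knob, drag included).
- tray_edge (a point): Centre of the tray's end face that the gasket must press on. The starting gap from gasket to tray is 55 to 95 mm (0.8 to 1.4 turns), different in each run.
- tube_rack: White tube rack, 60 by 100 mm, 50 mm high, loose, beside the caster's -x edge; leave it alone.
- marker: Blue marker pen, 120 mm long, 17 mm thick, loose, behind the caster; leave it alone.
- tip_rack: Yellow pipette tip rack, 85 by 125 by 55 mm, loose; leave it alone.
- carton: Brown carton, 100 by 85 by 30 mm, loose; leave it alone.
- reagent: Amber jar, 50 mm across, 110 mm tall, loose; leave it alone.
- bar_hinge (a point): Hinge axis of the retaining bar (level, along the caster's y), on the caster's +x side, 85 mm above the bench. The push needed at the pad rises from about 5 to 9 N, is 3 to 8 N more over the last 12 mm where a side pin on the bar forces a spring bolt aside, eases as the bolt snaps over the pin, then rises steeply (past 20 N) on the bumper.
- catch_post (a point): Foot of the dark catch post with the spring bolt, on the +y side of the bar, 42 mm nearer the hinge than the pad; the post is 24 by 18 mm and reaches up to 115 mm above the bench. (Only its place on the base is given, not the catch's height.)
- bar: Aluminium retaining bar, 22 mm wide, origin on its hinge axis, x pointing from the pad to the hinge, z upward. Raised: slopes up 0.36 rad from hinge to pad. A spring lifts it again unless the catch holds it. The catch takes it about level, within 0.07 rad, at a height that differs from run to run and is not given; it must first be pushed about 3 mm (at the pad) farther, onto a rubber bumper.
- bar_pad (a point): Grey thumb pad on the free end of the retaining bar, 42 by 36 mm, on the caster's -x side; origin at the middle of its top face, 192 mm along the bar from the hinge axis and 12 mm above the bar's line. Its z points out of the pad, its x along the bar to the hinge. It goes down an arc of about 80 mm in all.

How it is judged:
By the outcome, as a careful person would: the job done as asked, in the order asked, and still so for the second after the job is handed in, with the robot touching nothing.
It also fails if it takes over 72 s, if anything falls off the work surface, if the arm or the gripper's body presses on something with over 40 N, if the wrist force passes 120 N, or if a joint passes its speed limit or range.

## Working session

There is one attempt and no reset: what is moved stays moved. The work goes in short steps, Python scripts to look and compute and a tool call to move; the robot and the scene stay as the last step left them, time stands still between calls to the robot, and variables do not carry over. Pictures are saved under pics/ and viewed, at most 10 in all, crops included, and the job is handed in when it is done.

Besides the shell and the picture viewer there is one more tool, called after ">>>" as name(argument=value, ...) on one line, values as JSON. play_rows: Moves the arm, as the interface text tells. Its arguments: {"type":"object","properties":{"deltas":{"type":"array","items":{"type":"object","properties":{"slide":{"type":"array","items":{"type":"number"}},"turn":{"type":"number"}}}},"jaw":{"type":"number"}},"required":["deltas"]}

```bash
ls; mkdir -p pics; python3 - <<'E'
from station import *
import cv2, numpy as np
for n in("scene","top"):
    im=snapshot(n); cv2.imwrite(f"pics/{n}0.png",im[...,::-1]); np.save(f"pics/{n}0.npy",im)
    p=camera_params(n); print(n,{k:np.round(v,4).tolist() for k,v in p.items()})
s=state();print({k:np.round(v,3).tolist() for k,v in s.items()});print(hold_point_z)
print(camera_params("wrist"))
E
```

```text
pics
scene {'fx': 530.2148, 'fy': 530.2148, 'cx': 274.2549, 'cy': 210.3246, 'R': [[0.188, 0.9822, -0.0058], [0.7739, -0.1517, -0.6149], [-0.6048, 0.1111, -0.7886]], 't': [-0.1116, -0.3816, 1.6839]}
top {'fx': 443.8673, 'fy': 443.8673, 'cx': 277.8524, 'cy': 210.787, 'R': [[-0.0257, -0.9994, -0.0213], [-0.9867, 0.0288, -0.1601], [0.1606, 0.0169, -0.9869]], 't': [0.0294, 0.6082, 1.371]}
{'t': 0.1, 'joint_positions': [0.954, 0.381, 1.298, 0.0, 1.464, -0.215], 'qd': [-0.001, -0.0, -0.003, 0.001, 0.001, -0.0], 'tau': [0.003, -44.922, -23.165, -0.0, 0.004, -0.0], 'tool_pos': [0.215, 0.506, 0.204], 'ee_rot': [-0.627, -3.078, 0.002], 'contact_force': [0.357, -0.078, -0.214], 'wrist_torque': [-0.02, 0.018, -0.016], 'finger_force': 0.0, 'width': 0.997}
0.0187
{'fx': 339.63695279194684, 'fy': 339.63695279194684, 'cx': 281.2565615549222, 'cy': 214.22894768593278, 'tool_from_camera': array([[-3.51672155e-04, -9.55074675e-01, -2.96365048e-01,
         7.67399313e-02],
       [ 9.99999929e-01, -2.95142070e-04, -2.35484629e-04,
         7.85231506e-04],
       [ 1.37435612e-04, -2.96365110e-01,  9.55074710e-01,
        -1.69845514e-01],
       [ 0.00000000e+00,  0.00000000e+00,  0.00000000e+00,
         1.00000000e+00]])}
```

View pics/top0.png

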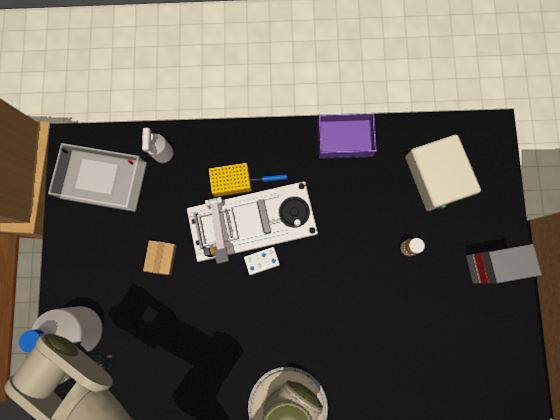

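View pics/scene0.png

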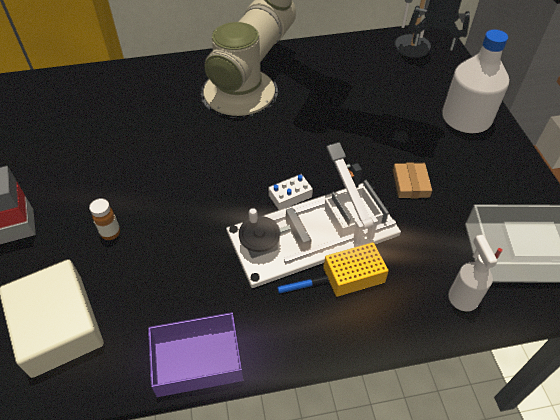

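```bash
cat >h.py <<'E'
from station import *
import cv2, numpy as np
def ray(n,u,v,s=None):
    p=camera_params(n); d=np.array([(u-p['cx'])/p['fx'],(v-p['cy'])/p['fy'],1])
    if n=="wrist":
        T=p['tool_from_camera']; R=cv2.Rodrigues(np.array(s['ee_rot']))[0]
        return R@T[:3,3]+np.array(s['tool_pos']), R@T[:3,:3]@d
    return -p['R'].T@p['t'], p['R'].T@d
def plane(n,u,v,z,s=None):
    o,d=ray(n,u,v,s); return o+d*(z-o[2])/d[2]
def two(a,b):
    (o,d),(p,e)=a,b; s=np.linalg.lstsq(np.c_[d,-e],p-o,rcond=None)[0]
    x,y=o+s[0]*d,p+s[1]*e; return (x+y)/2,np.linalg.norm(x-y)
E
python3 - <<'E'
import cv2,numpy as np
a=np.load("pics/top0.npy")[165:285,175:335,::-1]; b=np.load("pics/scene0.npy")[135:295,220:410,::-1]
a=cv2.resize(a,(800,600),interpolation=cv2.INTER_CUBIC)
b=cv2.resize(b,(712,600),interpolation=cv2.INTER_CUBIC)
cv2.imwrite("pics/a.png",a);cv2.imwrite("pics/b.png",b)
E
```

```text
(no output)
```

View pics/a.png

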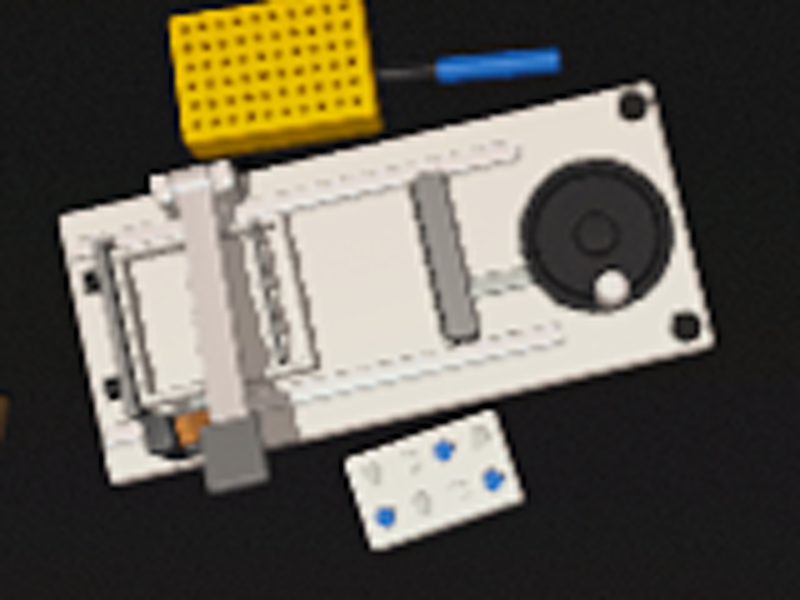

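View pics/b.png

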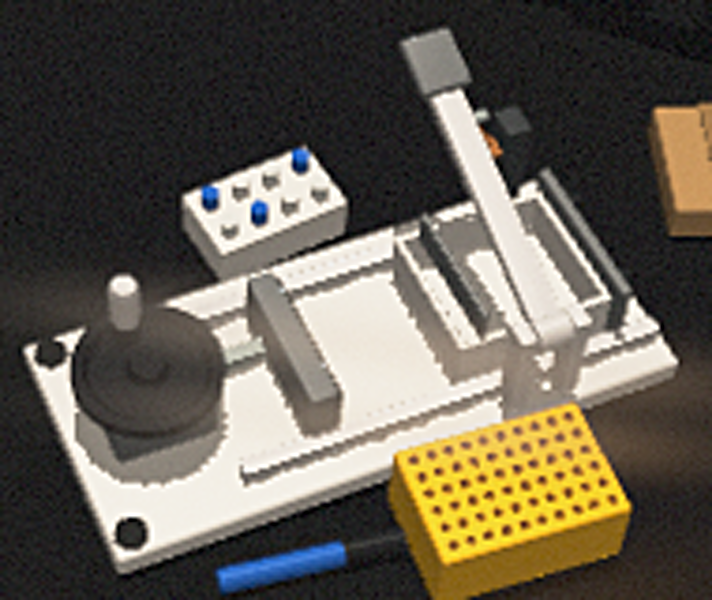

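```bash
python3 - <<'E'
from h import *
A=lambda u,v:(175+u/5,165+v/5); B=lambda u,v:(220+u/3.75,135+v/3.75)
P=lambda u,v,z:plane("top",*A(u,v),z)
TL,TR,BR,BL=[P(u,v,.02) for u,v in((60,215),(655,83),(714,348),(112,485))]
print(np.round([TL,TR,BR,BL],4), np.linalg.norm(TL-TR),np.linalg.norm(BL-BR),np.linalg.norm(TL-BL),np.linalg.norm(TR-BR))
yh=(TL-TR+BL-BR)[:2]; xh=(TL-BL+TR-BR)[:2]
a1=np.arctan2(-yh[0],yh[1]); a2=np.arctan2(xh[1],xh[0]); print("yaw",a1,a2)
a=(a1*2+a2)/3; R=np.array([[np.cos(a),-np.sin(a)],[np.sin(a),np.cos(a)]])
mid=(TL+TR+BR+BL)[:2]/4; O=mid+R@[0,.015]; print("O",O)
# scene corners check
for u,v in((25,350),(122,573),(678,362)): print("scene corner",plane("scene",*B(u,v),.02)[:2])
C=lambda x,y:O+R@[x,y]
w=P(597,235,.068)[:2]; w2=plane("scene",*B(148,368),.068)[:2]
print("wheel pred",C(-.01,-.155),"top",w,"scene",w2)
k=P(611,284,.104)[:2];k2=plane("scene",*B(124,283),.104)[:2];print("knob",k,k2,"pred",C(-.049,-.155))
print("knob2",two(ray("top",*A(611,284)),ray("scene",*B(124,283))))
pad=two(ray("top",*A(234,457)),ray("scene",*B(435,60)));print("pad",pad)
loc=lambda p:R.T@(np.array(p)[:2]-O)
print("pad loc",loc(pad[0]))
for n,uv,z in(("jawface top",(412,178),.064),("jf",(443,343),.064),("tray",(285,213),.056),("tray",(318,372),.056)): print(n,loc(P(*uv,z)))
for n,uv in (("tubeTL",(347,460)),("TR",(490,412)),("BR",(522,500)),("BL",(375,550))): print(n,loc(P(*uv,.05)))
E
```

```text
[[ 0.6315  0.3114  0.02  ]
 [ 0.7083 -0.082   0.02  ]
 [ 0.5318 -0.1138  0.02  ]
 [ 0.4541  0.2765  0.02  ]] 0.4008529846508626 0.39798723507864253 0.18078277258569753 0.17932311898534625
yaw 0.19462934244600746 0.18628874902150105
O [0.57858926 0.11271724]
scene corner [ 0.54523429 -0.11182929]
scene corner [ 0.72468593 -0.07595545]
scene corner [0.6381159  0.31154355]
wheel pred [ 0.59832727 -0.04134577] top [ 0.60034407 -0.03963768] scene [ 0.60947224 -0.03838191]
knob [ 0.56402706 -0.04649705] [ 0.56724145 -0.04539237] pred [ 0.56004279 -0.04878207]
knob2 (array([ 0.56457246, -0.04583694,  0.10069157]), np.float64(0.001505339470379444))
pad (array([0.46189146, 0.17937336, 0.15344515]), np.float64(0.0024471423085012465))
pad loc [-0.10184717  0.08768449]
jawface top [ 0.0545052  -0.04726482]
jf [-0.05291181 -0.04429754]
tray [0.05168283 0.03697203]
tray [-0.05271417  0.03692131]
tubeTL [-0.11044186  0.03079782]
TR [-0.10051081 -0.06365733]
BR [-0.15877412 -0.07144248]
BL [-0.16918942  0.02510903]
```

>>> play_rows(deltas=[{"slide": [1, -1.5, 1.5]}, {"slide": [3, -4.5, 2]}, {"slide": [3, -4.7, 1]}, {"slide": [3, -4.7, 0]}, {"slide": [3, -4.7, 0]}, {"slide": [3, -4.7, 0]}, {"slide": [3, -4.7, 0]}, {"slide": [3, -4.7, 0]}, {"slide": [3, -4.7, 0]}, {"slide": [3, -4.7, 0]}])

```text
invalid input
```

>>> play_rows(deltas=[{"slide": [3, -4.7, -1]}, {"slide": [2, -3.5, -2]}, {"slide": [1, -2, -1]}, {"slide": [0, 0, 0]}, {"slide": [0, 0, 0]}])

```text
invalid input
```

```bash
python3 - <<'E'
from h import *
s=state(); im=snapshot("wrist"); cv2.imwrite("pics/w1.png",im[...,::-1])
import json; json.dump({k:np.array(v).tolist() for k,v in s.items()},open("s1.json","w")); print(s['tool_pos'],s['ee_rot'],s['contact_force'],s['t'])
E
```

```text
[0.21492319 0.50596341 0.20419803] [-6.26821076e-01 -3.07786156e+00  1.77149587e-03] [ 0.35699874 -0.07808549 -0.21443356] 0.1
```

View pics/w1.png

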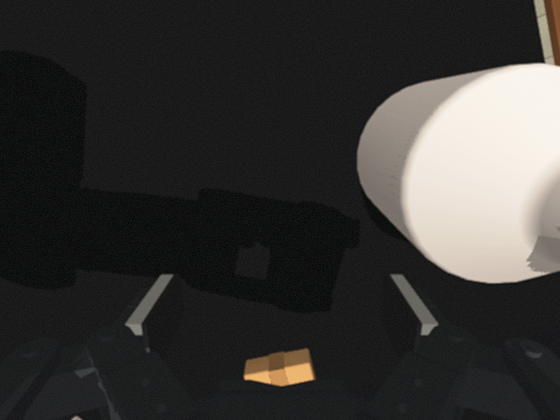

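>>> play_rows(deltas=[{"slide": [1, -1.5, 1.5], "turn": 0}, {"slide": [3, -4.5, 2], "turn": 0}, {"slide": [3, -4.7, 1], "turn": 0}, {"slide": [3, -4.7, 0], "turn": 0}, {"slide": [3, -4.7, 0], "turn": 0}, {"slide": [3, -4.7, 0], "turn": 0}, {"slide": [3, -4.7, 0], "turn": 0}, {"slide": [3, -4.7, 0], "turn": 0}, {"slide": [3, -4.7, 0], "turn": 0}, {"slide": [3, -4.7, 0], "turn": 0}], jaw=0)

```text
t: 1.4
tool_pos: [0.4956, 0.0675, 0.2509]
ee_rot: [0.628, 3.077, 0.0]
contact_force: [0.6, 0.4, -0.1]
width: 0.999
finger_force: 0.0
```

>>> play_rows(deltas=[{"slide": [3, -4.5, -1], "turn": 0}, {"slide": [2.3, -4, -2], "turn": 0}, {"slide": [1.5, -3, -2], "turn": 0}, {"slide": [0, 0, 0], "turn": 0}, {"slide": [0, 0, 0], "turn": 0}])

```text
t: 2.02
tool_pos: [0.5628, -0.0449, 0.2009]
ee_rot: [0.627, 3.077, -0.0]
contact_force: [0.1, 1.0, -0.3]
width: 1.0
finger_force: 0.0
```

```bash
python3 - <<'E'
from h import *
s=state(); im=snapshot("wrist"); cv2.imwrite("pics/w2.png",im[...,::-1])
import json; json.dump({k:np.array(v).tolist() for k,v in s.items()},open("s2.json","w")); print(s['tool_pos'],s['ee_rot'],s['contact_force'],s['t'])
E
```

```text
[ 0.56280345 -0.04493537  0.20085021] [ 6.27073518e-01  3.07724477e+00 -3.48813549e-05] [ 0.06879801  0.95256917 -0.26938036] 2.025
```

View pics/w2.png

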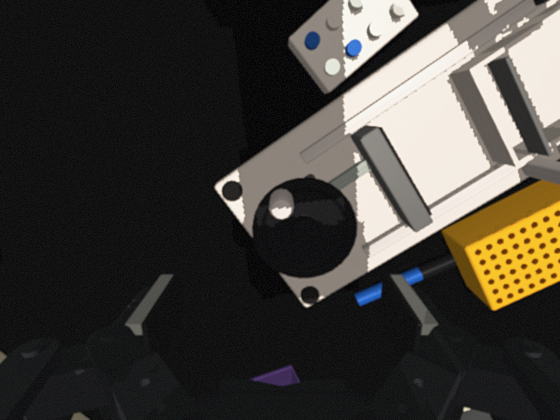

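```bash
python3 - <<'E'
from h import *
import json; s=json.load(open("s2.json"))
im=cv2.imread("pics/w2.png"); g=im.max(2)
P=lambda u,v,z:plane("wrist",u,v,z,s)[:2]
w=P(304.5,227.5,.068)
m=((g>110)&(np.hypot(*(np.mgrid[:420,:560]-np.array([202,281])[:,None,None]))<22)).astype(np.uint8)
c=cv2.moments(m); ku,kv=c['m10']/c['m00'],c['m01']/c['m00']; ys,xs=np.nonzero(m)
print("knob px",ku,kv,xs.min(),xs.max(),ys.min(),ys.max())
k=P(281,204,.104); k1=P(ku,kv,.104); print("wheel",w,"knob",k,k1,np.linalg.norm(k-w), "ang",np.arctan2(*(k-w)[::-1]))
c1=P(232,190,.02);c2=P(310,295,.02);print("holes",c1,c2,np.arctan2(-(c1-c2)[1],-(c1-c2)[0])+np.pi)
a=.192;R=np.array([[np.cos(a),-np.sin(a)],[np.sin(a),np.cos(a)]])
for u,v,z in((380,127,.064),(431,215,.064),(451,73,.056),(514,166,.056)): print(R.T@(P(u,v,z)-w)+[-.01,-.155])
E
```

```text
knob px 278.2169811320755 202.9320754716981 260 292 181 219
wheel [ 0.59973313 -0.03597969] knob [ 0.56061962 -0.04342627] [ 0.558903   -0.04515674] 0.039816050966833806 ang -2.9534602151244793
holes [ 0.54770631 -0.09432025] [ 0.69685491 -0.06469969] 3.3376394438295254
[-0.04999952 -0.05011656]
[ 0.04784173 -0.04957353]
[-0.05369315  0.02402382]
[0.0521444  0.03751723]
```

>>> play_rows(deltas=[{"slide": [-0.1, -0.1, -4], "turn": 0}, {"slide": [0, 0, -5], "turn": 0}, {"slide": [0, 0, -3], "turn": 0}, {"slide": [0, 0, -0.5], "turn": 0}, {"slide": [0, 0, 0], "turn": 0}])

```text
t: 2.7
tool_pos: [0.5627, -0.0456, 0.0762]
ee_rot: [0.625, 3.077, -0.0]
contact_force: [0.5, -0.3, 0.3]
width: 1.001
finger_force: 0.0
```

>>> play_rows(deltas=[{"slide": [0, 0, 0], "turn": 0}, {"slide": [0, 0, 0], "turn": 0}, {"slide": [0, 0, 0], "turn": 0}, {"slide": [0, 0, 0], "turn": 0}, {"slide": [0, 0, 0], "turn": 0}, {"slide": [0, 0, 0], "turn": 0}, {"slide": [0, 0, 0], "turn": 0}, {"slide": [0, 0, 0], "turn": 0}], jaw=1)

```text
t: 3.7
tool_pos: [0.5625, -0.0458, 0.0751]
ee_rot: [0.627, 3.077, 0.0]
contact_force: [1.1, 2.4, 5.6]
width: 0.146
finger_force: 55.4
```

```bash
python3 - <<'E'
from h import *
im=snapshot("wrist"); cv2.imwrite("pics/w3.png",cv2.resize(im[130:390,130:430,::-1],(690,598)))
E
```

```text
(no output)
```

View pics/w3.png

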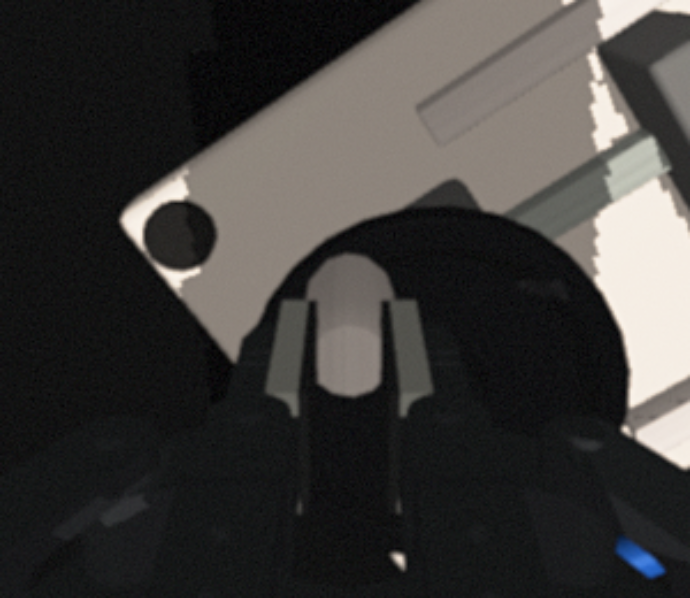

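```bash
cat >tab.py <<'E'
import numpy as np,sys
f0,st,t0,t1=map(float,sys.argv[1:5])
th=np.arange(t0,t1+1e-9,st); p=3.9*np.c_[np.cos(f0-th),np.sin(f0-th)]
d=np.diff(np.round(p,2),axis=0)
for i in range(0,len(d),10): print("th->",round(th[min(i+10,len(d))],3),", ".join('[%.2f,%.2f]'%tuple(x) for x in d[i:i+10]))
E
python3 tab.py 3.33 0.25 0 7.75
```

```text
th-> 2.5 [-0.06,0.97], [0.18,0.96], [0.41,0.88], [0.62,0.75], [0.78,0.58], [0.90,0.36], [0.96,0.13], [0.97,-0.11], [0.91,-0.35], [0.79,-0.56]
th-> 5.0 [0.63,-0.74], [0.43,-0.88], [0.20,-0.95], [-0.05,-0.97], [-0.28,-0.93], [-0.50,-0.83], [-0.70,-0.68], [-0.84,-0.49], [-0.93,-0.27], [-0.98,-0.02]
th-> 7.5 [-0.94,0.22], [-0.87,0.44], [-0.73,0.64], [-0.54,0.81], [-0.33,0.91], [-0.10,0.97], [0.15,0.96], [0.38,0.90], [0.59,0.77], [0.77,0.60]
th-> 7.75 [0.89,0.39]
```

>>> play_rows(deltas=[{"slide": [-0.06, 0.97, 0], "turn": 0}, {"slide": [0.18, 0.96, 0], "turn": 0}, {"slide": [0.41, 0.88, 0], "turn": 0}, {"slide": [0, 0, 0], "turn": 0}])

```text
t: 4.25
tool_pos: [0.5672, -0.0175, 0.075]
ee_rot: [-0.626, -3.078, 0.001]
contact_force: [-1.9, 2.7, 6.9]
width: 0.149
finger_force: 56.1
```

>>> play_rows(deltas=[{"slide": [0.62, 0.75, 0], "turn": 0}, {"slide": [0.78, 0.58, 0], "turn": 0}, {"slide": [0.9, 0.36, 0], "turn": 0}, {"slide": [0.96, 0.13, 0], "turn": 0}, {"slide": [0.97, -0.11, 0], "turn": 0}])

```text
t: 4.88
tool_pos: [0.609, 0.0006, 0.075]
ee_rot: [-0.626, -3.076, -0.002]
contact_force: [-3.3, 4.3, 8.3]
width: 0.149
finger_force: 56.4
```

>>> play_rows(deltas=[{"slide": [0.91, -0.35, 0], "turn": 0}, {"slide": [0.79, -0.56, 0], "turn": 0}, {"slide": [0.63, -0.74, 0], "turn": 0}, {"slide": [0.43, -0.88, 0], "turn": 0}, {"slide": [0.2, -0.95, 0], "turn": 0}])

```text
t: 5.5
tool_pos: [0.6397, -0.035, 0.0751]
ee_rot: [0.626, 3.078, 0.002]
contact_force: [-0.8, 3.8, 6.4]
width: 0.149
finger_force: 55.9
```

>>> play_rows(deltas=[{"slide": [-0.05, -0.97, 0], "turn": 0}, {"slide": [-0.28, -0.93, 0], "turn": 0}, {"slide": [-0.5, -0.83, 0], "turn": 0}, {"slide": [-0.7, -0.68, 0], "turn": 0}, {"slide": [-0.84, -0.49, 0], "turn": 0}, {"slide": [-0.93, -0.27, 0], "turn": 0}, {"slide": [-0.98, -0.02, 0], "turn": 0}])

```text
t: 6.38
tool_pos: [0.597, -0.0765, 0.0751]
ee_rot: [0.626, 3.077, 0.003]
contact_force: [4.0, 7.9, 5.0]
width: 0.145
finger_force: 55.2
```

>>> play_rows(deltas=[{"slide": [-0.94, 0.22, 0], "turn": 0}, {"slide": [-0.87, 0.44, 0], "turn": 0}, {"slide": [-0.73, 0.64, 0], "turn": 0}, {"slide": [0, 0, 0], "turn": 0}])

```text
t: 6.88
tool_pos: [0.5715, -0.0636, 0.0751]
ee_rot: [0.626, 3.077, 0.002]
contact_force: [2.4, 5.0, 5.2]
width: 0.146
finger_force: 55.4
```

```bash
python3 - <<'E'
from h import *
for n in("scene","top"):
    im=snapshot(n); np.save(f"pics/{n}1.npy",im)
a=np.load("pics/top1.npy")[175:275,185:285,::-1]; b=np.load("pics/scene1.npy")[165:265,270:370,::-1]
cv2.imwrite("pics/c.png",np.hstack([cv2.resize(x,(400,400),interpolation=cv2.INTER_CUBIC) for x in(a,b)]))
E
```

```text
(no output)
```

View pics/c.png

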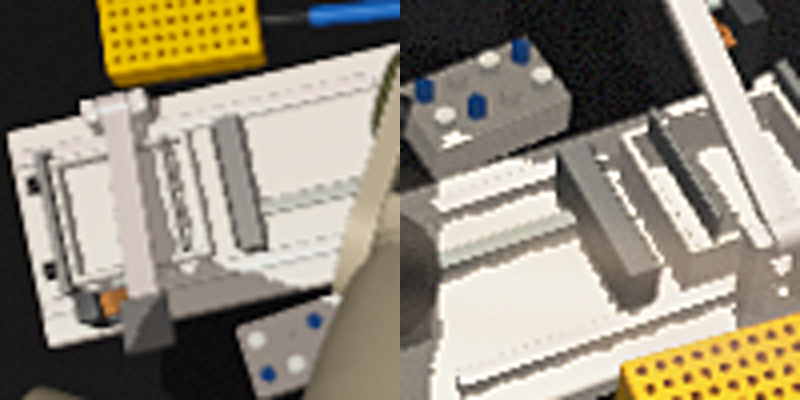

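```bash
python3 - <<'E'
from h import *
a=.192;R=np.array([[np.cos(a),-np.sin(a)],[np.sin(a),np.cos(a)]]);w=np.array([.5995,-.039])
for u,v,z in((212,122,.064),(245,250,.064),(188,130,.056),(214,258,.056)): print(R.T@(plane("top",185+u/4,175+v/4,z)[:2]-w)+[-.01,-.155])
E
python3 tab.py 3.33 0.1 5.75 9.0
```

```text
[0.05100545 0.014185  ]
[-0.05461986  0.00944947]
[0.05043062 0.03481909]
[-0.05452514  0.03522167]
th-> 6.75 [-0.24,0.31], [-0.21,0.33], [-0.18,0.34], [-0.14,0.37], [-0.10,0.37], [-0.07,0.39], [-0.03,0.39], [0.01,0.39], [0.05,0.38], [0.09,0.38]
th-> 7.75 [0.13,0.37], [0.16,0.36], [0.19,0.33], [0.23,0.32], [0.26,0.29], [0.29,0.26], [0.31,0.24], [0.34,0.20], [0.35,0.16], [0.37,0.13]
th-> 8.75 [0.37,0.10], [0.39,0.05], [0.39,0.02], [0.39,-0.02], [0.38,-0.06], [0.38,-0.10], [0.37,-0.14], [0.35,-0.17], [0.33,-0.21], [0.31,-0.24]
th-> 8.95 [0.28,-0.26], [0.25,-0.30]
```

>>> play_rows(deltas=[{"slide": [-0.24, 0.31, 0], "turn": 0}, {"slide": [-0.21, 0.33, 0], "turn": 0}, {"slide": [-0.18, 0.34, 0], "turn": 0}, {"slide": [-0.14, 0.37, 0], "turn": 0}, {"slide": [-0.1, 0.37, 0], "turn": 0}, {"slide": [-0.07, 0.39, 0], "turn": 0}, {"slide": [-0.03, 0.39, 0], "turn": 0}, {"slide": [0.01, 0.39, 0], "turn": 0}, {"slide": [0.05, 0.38, 0], "turn": 0}, {"slide": [0.09, 0.38, 0], "turn": 0}])

```text
t: 8.22
tool_pos: [0.5626, -0.0282, 0.075]
ee_rot: [-0.627, -3.078, 0.002]
contact_force: [0.9, -5.2, 7.3]
width: 0.151
finger_force: 56.2
```

>>> play_rows(deltas=[{"slide": [0.13, 0.37, 0], "turn": 0}, {"slide": [0.16, 0.36, 0], "turn": 0}, {"slide": [0, 0, 0], "turn": 0}])

```text
t: 8.6
tool_pos: [0.5654, -0.0205, 0.075]
ee_rot: [-0.626, -3.078, 0.001]
contact_force: [0.4, -1.8, 8.1]
width: 0.148
finger_force: 56.4
```

```bash
python3 tab.py 3.33 0.04 6.95 8.55
```

```text
th-> 7.35 [0.07,0.13], [0.08,0.14], [0.09,0.13], [0.09,0.12], [0.09,0.13], [0.10,0.12], [0.11,0.11], [0.11,0.11], [0.11,0.11], [0.12,0.10]
th-> 7.75 [0.12,0.10], [0.13,0.09], [0.13,0.09], [0.13,0.08], [0.14,0.08], [0.14,0.07], [0.14,0.06], [0.14,0.06], [0.15,0.06], [0.15,0.04]
th-> 8.15 [0.15,0.05], [0.15,0.03], [0.15,0.03], [0.16,0.03], [0.15,0.01], [0.16,0.01], [0.15,0.01], [0.16,0.00], [0.15,-0.01], [0.16,-0.01]
th-> 8.55 [0.15,-0.02], [0.16,-0.03], [0.15,-0.03], [0.15,-0.04], [0.15,-0.04], [0.15,-0.05], [0.14,-0.06], [0.15,-0.06], [0.14,-0.07], [0.14,-0.07]
```

>>> play_rows(deltas=[{"slide": [0.07, 0.13, 0], "turn": 0}, {"slide": [0.08, 0.14, 0], "turn": 0}, {"slide": [0.09, 0.13, 0], "turn": 0}, {"slide": [0.09, 0.12, 0], "turn": 0}, {"slide": [0.09, 0.13, 0], "turn": 0}])

```text
t: 9.22
tool_pos: [0.5691, -0.0143, 0.075]
ee_rot: [-0.626, -3.077, 0.002]
contact_force: [-1.2, -2.9, 8.8]
width: 0.147
finger_force: 56.8
```

>>> play_rows(deltas=[{"slide": [0.1, 0.12, 0], "turn": 0}, {"slide": [0.11, 0.11, 0], "turn": 0}])

```text
t: 9.48
tool_pos: [0.571, -0.0118, 0.075]
ee_rot: [-0.626, -3.076, 0.002]
contact_force: [-2.0, -2.4, 9.2]
width: 0.146
finger_force: 57.0
```

>>> play_rows(deltas=[{"slide": [0.11, 0.11, 0], "turn": 0}, {"slide": [0.11, 0.11, 0], "turn": 0}])

```text
t: 9.72
tool_pos: [0.5732, -0.0096, 0.075]
ee_rot: [-0.626, -3.076, 0.002]
contact_force: [-2.6, -2.1, 9.6]
width: 0.146
finger_force: 57.0
```

>>> play_rows(deltas=[{"slide": [0.12, 0.1, 0], "turn": 0}])

```text
t: 9.85
tool_pos: [0.5743, -0.0085, 0.075]
ee_rot: [-0.626, -3.076, 0.002]
contact_force: [-3.2, -0.8, 9.3]
width: 0.148
finger_force: 57.1
```

Tangential force is just the drag so far (~3 N). Continue in small steps.

>>> play_rows(deltas=[{"slide": [0.12, 0.1, 0], "turn": 0}, {"slide": [0.13, 0.09, 0], "turn": 0}])

```text
t: 10.1
tool_pos: [0.5767, -0.0065, 0.075]
ee_rot: [-0.626, -3.076, 0.001]
contact_force: [-3.6, -0.1, 10.3]
width: 0.147
finger_force: 57.2
```

>>> play_rows(deltas=[{"slide": [0.13, 0.09, 0], "turn": 0}])

```text
t: 10.22
tool_pos: [0.5779, -0.0056, 0.075]
ee_rot: [-0.626, -3.076, 0.001]
contact_force: [-3.0, -0.8, 10.4]
width: 0.15
finger_force: 57.2
```

>>> play_rows(deltas=[{"slide": [0.13, 0.08, 0], "turn": 0}])

```text
t: 10.35
tool_pos: [0.5792, -0.0047, 0.075]
ee_rot: [-0.626, -3.076, 0.001]
contact_force: [-3.6, -0.2, 10.7]
width: 0.144
finger_force: 57.2
```

>>> play_rows(deltas=[{"slide": [0.14, 0.08, 0], "turn": 0}])

```text
t: 10.48
tool_pos: [0.5806, -0.0039, 0.075]
ee_rot: [-0.626, -3.075, 0.001]
contact_force: [-3.3, -0.9, 10.0]
width: 0.149
finger_force: 57.2
```

>>> play_rows(deltas=[{"slide": [0.14, 0.07, 0], "turn": 0}])

```text
t: 10.6
tool_pos: [0.5819, -0.0032, 0.075]
ee_rot: [-0.626, -3.075, 0.001]
contact_force: [-5.9, -1.3, 11.4]
width: 0.144
finger_force: 57.5
```

>>> play_rows(deltas=[{"slide": [0.14, 0.06, 0], "turn": 0}])

```text
t: 10.72
tool_pos: [0.5823, -0.0029, 0.0749]
ee_rot: [-0.625, -3.073, 0.003]
contact_force: [-9.9, -3.9, 14.1]
width: 0.147
finger_force: 58.5
```

>>> play_rows(deltas=[{"slide": [0.14, 0.06, 0], "turn": 0}])

```text
t: 10.85
tool_pos: [0.5827, -0.0026, 0.0749]
ee_rot: [-0.625, -3.071, 0.005]
contact_force: [-15.5, -6.2, 16.3]
width: 0.145
finger_force: 59.2
```

>>> play_rows(deltas=[{"slide": [0.15, 0.06, 0], "turn": 0}])

```text
t: 10.98
tool_pos: [0.5832, -0.0024, 0.0748]
ee_rot: [-0.624, -3.069, 0.006]
contact_force: [-19.0, -8.1, 18.6]
width: 0.151
finger_force: 60.0
```

>>> play_rows(deltas=[{"slide": [-0.14, -0.06, 0], "turn": 0}, {"slide": [-0.14, -0.06, 0], "turn": 0}, {"slide": [-0.08, -0.03, 0], "turn": 0}, {"slide": [0, 0, 0], "turn": 0}])

```text
t: 11.48
tool_pos: [0.5821, -0.003, 0.075]
ee_rot: [-0.626, -3.074, 0.002]
contact_force: [-5.3, -2.7, 11.2]
width: 0.15
finger_force: 57.6
```

>>> play_rows(deltas=[{"slide": [0, 0, 0], "turn": 0}, {"slide": [0, 0, 0], "turn": 0}, {"slide": [0, 0, 0], "turn": 0}, {"slide": [0, 0, 0], "turn": 0}, {"slide": [0, 0, 0], "turn": 0}, {"slide": [0, 0, 1], "turn": 0}, {"slide": [0, 0, 3], "turn": 0}, {"slide": [0, 0, 5], "turn": 0}, {"slide": [0, 0, 5], "turn": 0}, {"slide": [0, 0, 0], "turn": 0}], jaw=0)

```text
t: 12.72
tool_pos: [0.5855, -0.0033, 0.2195]
ee_rot: [0.625, 3.07, -0.0]
contact_force: [-0.7, 0.1, -0.6]
width: 1.0
finger_force: 0.0
```

```bash
python3 - <<'E'
from h import *
import json
s=state(); im=snapshot("wrist"); json.dump({k:np.array(v).tolist() for k,v in s.items()},open("s4.json","w"));print(s['tool_pos'],s['contact_force'],s['t'])
cv2.imwrite("pics/w4.png",im[...,::-1])
t=snapshot("top"); np.save("pics/top2.npy",t)
E
```

```text
[ 0.5855332  -0.00333238  0.21952198] [-0.66676553  0.07400192 -0.62091089] 12.725
```

View pics/w4.png

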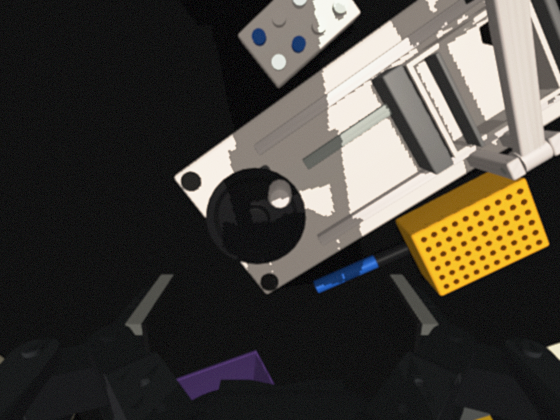

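```bash
python3 - <<'E'
from h import *
a=.192;R=np.array([[np.cos(a),-np.sin(a)],[np.sin(a),np.cos(a)]]);w=np.array([.5995,-.039]);O=w-R@[-.01,-.155]
loc=lambda p:R.T@(np.array(p)[:2]-O)
print("O",O)
for f in("top0","top2"):
    im=np.load(f"pics/{f}.npy"); c=im[245:270,208:236].astype(int)
    m=((c.max(2)>70)&(c.max(2)<160)&(np.ptp(c,2)<25)).astype(np.uint8)
    n,l,st,ce=cv2.connectedComponentsWithStats(m); i=1+np.argmax(st[1:,4]); print(f,st[i],ce[i]+[208,245])
    if f=="top0": 
        for u,v in (ce[i]+[208,245],(221.8,256.4)): p=plane("top",u,v,.164);print(p,loc(p))
for u,v in((435,60),(400,42),(448,29),(470,78),(418,95)):
    p=plane("scene",220+u/3.75,135+v/3.75,.164);print("scene",p[:2],loc(p))
# hinge: bracket in top a.png at (200,190)
p=plane("top",175+197/5,165+188/5,.09);print("hinge",loc(p))
d=R@[-1,0]
print("arc dir",d); 
for z in(.164,.15,.14,.13,.12,.11,.10,.09,.08):
    from scipy.optimize import brentq
    al=brentq(lambda q:.085+.192*np.sin(q)+.012*np.cos(q)-z,-.3,.6); print(z,round(al,3),round(1e3*(.192*np.cos(al)-.012*np.sin(al)),1))
E
```

```text
O [0.57973875 0.11506003]
top0 [  0   0  28  18 256] [223.20703125 253.57421875]
[0.46905141 0.17248227 0.164     ] [-0.09769596  0.07748872]
[0.46099284 0.17661787 0.164     ] [-0.10481728  0.08308608]
top2 [  0   0  28  18 255] [223.23921569 253.55686275]
scene [0.47175278 0.17707186] [-0.09416843  0.08147849]
scene [0.45151023 0.15887437] [-0.11751151  0.06747812]
scene [0.44600833 0.19274736] [-0.11644857  0.10177857]
scene [0.49167932 0.19498526] [-0.07118977  0.09526029]
scene [0.49972448 0.15841152] [-0.07027153  0.05782341]
hinge [0.07118367 0.08257908]
arc dir [-0.98162455 -0.19082252]
0.164 0.361 175.4
0.15 0.282 181.1
0.14 0.228 184.3
0.13 0.174 187.0
0.12 0.121 189.2
0.11 0.068 190.7
0.1 0.016 191.8
0.09 -0.036 192.3
0.08 -0.088 192.3
```

>>> play_rows(deltas=[{"slide": [-1.2, 1.8, 0.5], "turn": 0}, {"slide": [-2.5, 3.7, 0], "turn": 0}, {"slide": [-2.5, 3.7, 0], "turn": 0}, {"slide": [-2.5, 3.7, 0], "turn": 0}, {"slide": [-2.3, 3.4, 0], "turn": 0}, {"slide": [-1.2, 1.8, 0], "turn": 0}, {"slide": [0, 0, 0], "turn": 0}, {"slide": [0, 0, 0], "turn": 0}], jaw=1)

```text
t: 13.82
tool_pos: [0.4619, 0.1777, 0.2194]
ee_rot: [-0.627, -3.078, 0.001]
contact_force: [0.7, 0.6, 0.5]
width: 0.002
finger_force: 0.0
```

```bash
python3 - <<'E'
from h import *
s=state(); im=snapshot("wrist"); print(s['tool_pos'],s['contact_force'],s['width'],s['t'])
p=camera_params("wrist");T=np.linalg.inv(p['tool_from_camera'])
q=T@[0,0,0,1]; print("tcp px",p['cx']+p['fx']*q[0]/q[2],p['cy']+p['fy']*q[1]/q[2])
cv2.imwrite("pics/w5.png",cv2.resize(im[60:420,40:520,::-1],(800,600)))
E
```

```text
[0.46190954 0.17774024 0.21942154] [0.6731103  0.56919578 0.47256595] 0.0015282179102899939 13.825
tcp px 279.90702201200344 256.38483661599656
```

View pics/w5.png

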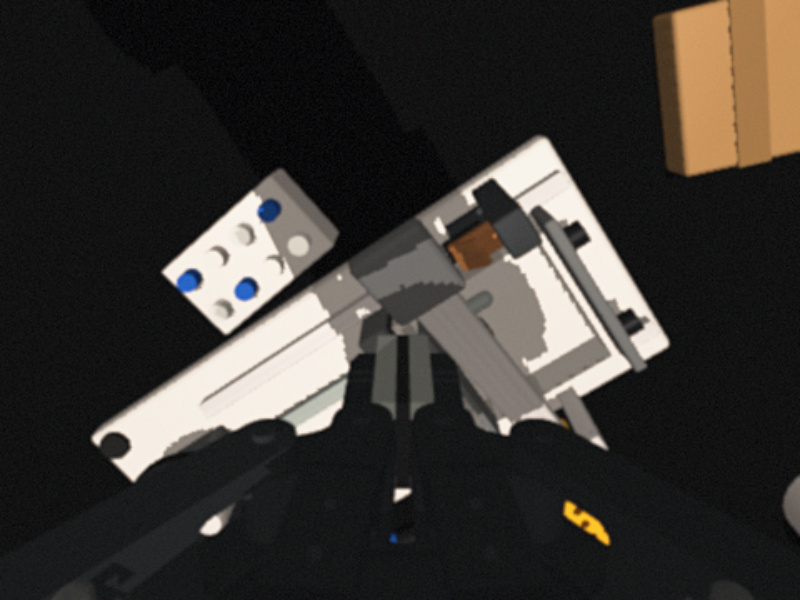

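```bash
python3 - <<'E'
from h import *
s=state()
for u,v in((409,272),(352,265),(418,218),(465,285),(402,323)):
    print(plane("wrist",40+u*.6,60+v*.6,.164,s)[:2], plane("wrist",40+u*.6,60+v*.6,.155,s)[:2])
E
```

```text
[0.46331949 0.18091516] [0.46617004 0.17982156]
[0.45112504 0.16016596] [0.4534885  0.15824355]
[0.44333031 0.19332909] [0.44538241 0.19273135]
[0.47795168 0.20046196] [0.4813867  0.20014914]
[0.48357807 0.16908832] [0.48723784 0.1675223 ]
```

>>> play_rows(deltas=[{"slide": [0.1, 0.2, -2], "turn": 0}, {"slide": [0, 0, -2], "turn": 0}, {"slide": [0, 0, -0.8], "turn": 0}, {"slide": [0, 0, 0], "turn": 0}])

```text
t: 14.38
tool_pos: [0.4632, 0.1795, 0.1716]
ee_rot: [-0.628, -3.078, 0.0]
contact_force: [0.5, -0.3, -0.1]
width: -0.002
finger_force: 0.0
```

>>> play_rows(deltas=[{"slide": [0, 0, -0.4], "turn": 0}, {"slide": [-0.1, 0, -0.4], "turn": 0}, {"slide": [-0.1, 0, -0.4], "turn": 0}])

```text
t: 14.75
tool_pos: [0.4611, 0.1799, 0.1597]
ee_rot: [0.627, 3.078, 0.0]
contact_force: [0.4, 0.8, 0.1]
width: -0.0
finger_force: 0.0
```

>>> play_rows(deltas=[{"slide": [0, 0, -0.4], "turn": 0}, {"slide": [0, 0, -0.3], "turn": 0}])

```text
t: 15.0
tool_pos: [0.461, 0.1799, 0.1525]
ee_rot: [-0.627, -3.078, 0.0]
contact_force: [0.2, -0.6, 0.7]
width: -0.001
finger_force: 0.0
```

>>> play_rows(deltas=[{"slide": [0, 0, -0.4], "turn": 0}, {"slide": [-0.1, 0, -0.3], "turn": 0}])

```text
t: 15.25
tool_pos: [0.4601, 0.1799, 0.1454]
ee_rot: [-0.627, -3.078, 0.0]
contact_force: [-0.1, 0.5, -0.4]
width: 0.001
finger_force: 0.0
```

```bash
python3 - <<'E'
from h import *
s=state();w=snapshot("wrist");n=snapshot("scene");t=snapshot("top")
np.save("pics/w6.npy",w);np.save("pics/scene6.npy",n);np.save("pics/top6.npy",t)
b=np.load("pics/scene0.npy")
pr=lambda g:print("\n".join(" ".join("%3d"%x for x in r) for r in g))
p=camera_params("scene");q=p['R']@np.array(s['tool_pos'])+p['t'];print("tcp in scene",p['cx']+p['fx']*q[0]/q[2],p['cy']+p['fy']*q[1]/q[2])
print("before");pr(b[138:176:2,318:366:2].max(2));print("now");pr(n[138:176:2,318:366:2].max(2))
print("wrist");pr(w[180:300:6,200:380:6].max(2))
E
```

```text
tcp in scene 335.2265450049732 152.7836265381584
before
 31  27  31  34  22  32  29  26  26  29  35  29  30  34  35  22  24  37  33  34  30  31  32  31
 33  42  25  24  34  26  31  33  29  33  19  34  27  33  24  33  33  19  32  36  32  36  26  36
 27  34  37  33  31  39  20  15  24  42  75  29  31  31  39  37  33  27  35  40  29  20  30  23
 25  32  33  37  35  31  80 103 155 149 144  99  29  34  29  38  36  31  29  37  31  31  26  36
 32  33  34  38  59 174 152 145 141 140 135 136  16  31  14  34  29  34  36  29  28  33  40  27
 27  30  37  36  42 126 153 144 143 137 134 139  72  21  40  34  37  35  33  31  31  29  34  21
 38  37  27  35  33  86 156 146 142 140 137 135 139   4  28  30  23  36  32  28  27  30  32  29
 28  39  39  32  33  40 134 145 143 139 138 131 139  65  27  41  36  27  26  34  32  37  31  26
 31  28  26  31  25  31  88 145 140 137 135 136 132 136  23  34  33  37  36  28  31  30  29  33
 36  36  30  28  27  33  49 137 139 140 142 134 134 116  25  32  27  33  37  30  32  30  29  36
 29  17  37  28  35  25  31 112 140 139  97  61 124  28  29  42  29  33  25  27  33 
[... 4313 characters left out ...]
 146  68  58  65  67  63  73  84  44  30  84  78  63  62  60  88 142 140 141 141 140 138 143 142 143
139 233 247 247 245 140  61  66  67  66  66  80  84  43  28  81  83  61  63  62  58 135 140 138 143 145 141 141 142 142
243 247 247 247 247 138  65  64  63  21  25  81  82  40  25  82  84  24  25  65  62  54 141 140 141 143 141 143 139 140
247 247 247 247 249 117 140  61  56  25  28  85  81  35  24  82  82  24  30  43  63  61 139 139 124 142 142 142 141 142
247 246 247 177 211 230 140 146  39  29  26  81  84  30  24  81  83  30  30  34  63  68 131  87  97  92 144 143 142 142
247 243 119 247 244 230 136 141  18  16  24  85  83  27  23  84  83  24  22  20 127 126  93 104  99 107 139 140 141 139
```

>>> play_rows(deltas=[{"slide": [0, 0, -0.3], "turn": 0}, {"slide": [0, 0, -0.3], "turn": 0}])

```text
t: 15.65
tool_pos: [0.4602, 0.1799, 0.14]
ee_rot: [0.627, 3.078, 0.0]
contact_force: [-1.7, -0.5, 5.5]
width: 0.001
finger_force: 2.4
```

>>> play_rows(deltas=[{"slide": [0, 0, -0.3], "turn": 0}, {"slide": [0, 0, -0.3], "turn": 0}])

```text
t: 15.9
tool_pos: [0.4602, 0.1798, 0.1341]
ee_rot: [0.627, 3.078, 0.0]
contact_force: [-3.2, -1.4, 6.2]
width: -0.002
finger_force: 2.6
```

>>> play_rows(deltas=[{"slide": [-0.2, -0.04, -0.4], "turn": 0}, {"slide": [-0.2, -0.04, -0.4], "turn": 0}, {"slide": [-0.15, -0.03, -0.4], "turn": 0}])

```text
t: 16.27
tool_pos: [0.4556, 0.1789, 0.1222]
ee_rot: [0.626, 3.076, 0.002]
contact_force: [4.0, 0.5, 4.3]
width: 0.002
finger_force: 2.7
```

>>> play_rows(deltas=[{"slide": [-0.15, -0.03, -0.4], "turn": 0}, {"slide": [-0.14, -0.03, -0.4], "turn": 0}, {"slide": [-0.13, -0.03, -0.4], "turn": 0}])

```text
t: 16.65
tool_pos: [0.4515, 0.178, 0.1099]
ee_rot: [0.627, 3.076, 0.002]
contact_force: [6.0, 1.7, 4.7]
width: 0.002
finger_force: 3.0
```

>>> play_rows(deltas=[{"slide": [0, 0, -0.4], "turn": 0}, {"slide": [0, 0, -0.4], "turn": 0}, {"slide": [-0.05, 0, -0.4], "turn": 0}])

```text
t: 17.02
tool_pos: [0.4489, 0.1777, 0.0974]
ee_rot: [-0.626, -3.077, 0.002]
contact_force: [-2.5, -1.5, 6.9]
width: -0.004
finger_force: 3.5
```

>>> play_rows(deltas=[{"slide": [-0.07, -0.02, -0.4], "turn": 0}, {"slide": [-0.07, -0.02, -0.4], "turn": 0}])

```text
t: 17.27
tool_pos: [0.4477, 0.1773, 0.09]
ee_rot: [-0.626, -3.077, 0.001]
contact_force: [-2.9, -0.8, 16.1]
width: 0.005
finger_force: 7.5
```

>>> play_rows(deltas=[{"slide": [-0.02, 0, -0.1], "turn": 0}])

```text
t: 17.4
tool_pos: [0.4475, 0.1773, 0.0887]
ee_rot: [-0.626, -3.077, 0.001]
contact_force: [-2.2, -0.7, 9.2]
width: 0.001
finger_force: 4.2
```

>>> play_rows(deltas=[{"slide": [-0.02, 0, -0.1], "turn": 0}])

```text
t: 17.52
tool_pos: [0.4473, 0.1773, 0.0878]
ee_rot: [-0.626, -3.077, 0.001]
contact_force: [-1.7, -1.4, 10.6]
width: -0.001
finger_force: 5.2
```

>>> play_rows(deltas=[{"slide": [0, 0, 0.3], "turn": 0}, {"slide": [0, 0, 0.3], "turn": 0}, {"slide": [0, 0, 0], "turn": 0}])

```text
t: 17.9
tool_pos: [0.4482, 0.1775, 0.0941]
ee_rot: [0.627, 3.078, 0.0]
contact_force: [0.9, -0.4, 7.3]
width: 0.001
finger_force: 4.0
```

>>> play_rows(deltas=[{"slide": [-0.03, 0, -0.2], "turn": 0}, {"slide": [-0.03, 0, -0.2], "turn": 0}, {"slide": [-0.02, 0, -0.2], "turn": 0}])

```text
t: 18.27
tool_pos: [0.4474, 0.1773, 0.0885]
ee_rot: [0.627, 3.077, -0.0]
contact_force: [-1.3, -1.0, 14.5]
width: 0.0
finger_force: 7.4
```

>>> play_rows(deltas=[{"slide": [-0.02, 0, -0.15], "turn": 0}])

```text
t: 18.4
tool_pos: [0.4472, 0.1773, 0.087]
ee_rot: [0.626, 3.077, -0.0]
contact_force: [-0.7, -2.1, 14.4]
width: -0.0
finger_force: 7.5
```

>>> play_rows(deltas=[{"slide": [-0.02, 0, -0.1], "turn": 0}])

```text
t: 18.52
tool_pos: [0.447, 0.1772, 0.086]
ee_rot: [0.626, 3.077, -0.0]
contact_force: [-0.5, -1.9, 14.9]
width: -0.003
finger_force: 7.5
```

>>> play_rows(deltas=[{"slide": [-0.02, 0, -0.1], "turn": 0}, {"slide": [-0.01, 0, -0.1], "turn": 0}])

```text
t: 18.77
tool_pos: [0.4468, 0.1772, 0.0842]
ee_rot: [0.626, 3.077, -0.0]
contact_force: [-1.6, -3.3, 17.2]
width: -0.001
finger_force: 8.6
```

>>> play_rows(deltas=[{"slide": [-0.01, 0, -0.1], "turn": 0}])

```text
t: 18.9
tool_pos: [0.4467, 0.1772, 0.0834]
ee_rot: [0.626, 3.077, -0.0]
contact_force: [-1.1, -2.0, 16.8]
width: 0.001
finger_force: 8.1
```

>>> play_rows(deltas=[{"slide": [-0.01, 0, -0.1], "turn": 0}])

```text
t: 19.02
tool_pos: [0.4465, 0.1772, 0.0819]
ee_rot: [0.626, 3.077, -0.001]
contact_force: [0.9, -2.5, 10.8]
width: -0.003
finger_force: 5.5
```

>>> play_rows(deltas=[{"slide": [0, 0, 0], "turn": 0}])

```text
t: 19.15
tool_pos: [0.4464, 0.1771, 0.0816]
ee_rot: [0.627, 3.078, -0.001]
contact_force: [0.9, -1.9, 8.9]
width: 0.004
finger_force: 4.5
```

>>> play_rows(deltas=[{"slide": [0, 0, 0.2], "turn": 0}, {"slide": [0, 0, 0.2], "turn": 0}, {"slide": [0, 0, 0.2], "turn": 0}, {"slide": [0, 0, 0], "turn": 0}])

```text
t: 19.65
tool_pos: [0.4474, 0.1773, 0.0883]
ee_rot: [0.626, 3.076, 0.001]
contact_force: [1.4, -2.4, 11.9]
width: 0.002
finger_force: 6.5
```

>>> play_rows(deltas=[{"slide": [-0.03, 0, -0.2], "turn": 0}, {"slide": [-0.02, 0, -0.2], "turn": 0}, {"slide": [-0.02, 0, -0.2], "turn": 0}, {"slide": [0, 0, 0], "turn": 0}])

```text
t: 20.15
tool_pos: [0.4464, 0.1771, 0.0818]
ee_rot: [0.626, 3.076, -0.0]
contact_force: [2.5, -0.4, 7.9]
width: -0.002
finger_force: 4.2
```

>>> play_rows(deltas=[{"slide": [0, 0, -0.1], "turn": 0}])

```text
t: 20.27
tool_pos: [0.4464, 0.1771, 0.0808]
ee_rot: [0.626, 3.076, -0.0]
contact_force: [3.4, -2.7, 9.9]
width: -0.003
finger_force: 5.0
```

>>> play_rows(deltas=[{"slide": [0, 0, -0.05], "turn": 0}])

```text
t: 20.4
tool_pos: [0.4463, 0.1771, 0.0802]
ee_rot: [0.626, 3.077, -0.0]
contact_force: [1.6, -2.1, 9.8]
width: -0.0
finger_force: 4.8
```

>>> play_rows(deltas=[{"slide": [0, 0, -0.1], "turn": 0}])

```text
t: 20.52
tool_pos: [0.4462, 0.1771, 0.0792]
ee_rot: [0.626, 3.077, -0.001]
contact_force: [3.5, -1.8, 9.5]
width: -0.002
finger_force: 4.7
```

>>> play_rows(deltas=[{"slide": [0, 0, -0.05], "turn": 0}])

```text
t: 20.65
tool_pos: [0.4461, 0.1771, 0.0786]
ee_rot: [0.626, 3.077, -0.001]
contact_force: [1.7, -2.4, 8.9]
width: 0.002
finger_force: 4.6
```

>>> play_rows(deltas=[{"slide": [0, 0, -0.05], "turn": 0}])

```text
t: 20.78
tool_pos: [0.4461, 0.1771, 0.0781]
ee_rot: [0.626, 3.077, -0.001]
contact_force: [2.5, -3.7, 8.8]
width: -0.003
finger_force: 4.6
```

>>> play_rows(deltas=[{"slide": [0, 0, 0.2], "turn": 0}, {"slide": [0, 0, 0.2], "turn": 0}, {"slide": [0, 0, 0.1], "turn": 0}, {"slide": [0, 0, 0], "turn": 0}])

```text
t: 21.28
tool_pos: [0.4467, 0.1772, 0.0837]
ee_rot: [0.626, 3.075, 0.0]
contact_force: [2.1, -1.2, 12.2]
width: 0.0
finger_force: 6.3
```

>>> play_rows(deltas=[{"slide": [-0.02, 0, -0.2], "turn": 0}, {"slide": [-0.02, 0, -0.2], "turn": 0}, {"slide": [-0.01, 0, -0.1], "turn": 0}, {"slide": [0, 0, -0.05], "turn": 0}])

```text
t: 21.78
tool_pos: [0.4461, 0.1771, 0.0777]
ee_rot: [0.626, 3.076, -0.0]
contact_force: [3.9, -2.0, 8.6]
width: 0.003
finger_force: 4.5
```

>>> play_rows(deltas=[{"slide": [0, 0, -0.1], "turn": 0}])

```text
t: 21.9
tool_pos: [0.446, 0.1771, 0.0767]
ee_rot: [0.626, 3.076, -0.001]
contact_force: [2.6, -3.2, 9.4]
width: 0.001
finger_force: 4.7
```

>>> play_rows(deltas=[{"slide": [0, 0, -0.05], "turn": 0}])

```text
t: 22.02
tool_pos: [0.4459, 0.177, 0.0762]
ee_rot: [0.626, 3.076, -0.001]
contact_force: [2.7, -2.9, 9.3]
width: -0.0
finger_force: 4.6
```

>>> play_rows(deltas=[{"slide": [0, 0, -0.05], "turn": 0}])

```text
t: 22.15
tool_pos: [0.4459, 0.177, 0.0757]
ee_rot: [0.626, 3.077, -0.001]
contact_force: [2.1, -2.9, 9.4]
width: 0.003
finger_force: 4.7
```

>>> play_rows(deltas=[{"slide": [0, 0, -0.1], "turn": 0}])

```text
t: 22.28
tool_pos: [0.4458, 0.177, 0.0747]
ee_rot: [0.626, 3.077, -0.001]
contact_force: [1.9, -4.2, 9.4]
width: 0.001
finger_force: 4.7
```

>>> play_rows(deltas=[{"slide": [0, 0, -0.1], "turn": 0}])

```text
t: 22.4
tool_pos: [0.4457, 0.177, 0.0737]
ee_rot: [0.626, 3.077, -0.001]
contact_force: [2.1, -3.7, 9.2]
width: -0.001
finger_force: 4.5
```

>>> play_rows(deltas=[{"slide": [0, 0, -0.1], "turn": 0}])

```text
t: 22.52
tool_pos: [0.4456, 0.177, 0.0726]
ee_rot: [0.626, 3.077, -0.001]
contact_force: [1.2, -2.6, 9.0]
width: -0.001
finger_force: 4.4
```

>>> play_rows(deltas=[{"slide": [0, 0, -0.1], "turn": 0}])

```text
t: 22.65
tool_pos: [0.4456, 0.177, 0.0716]
ee_rot: [0.626, 3.077, -0.001]
contact_force: [2.0, -3.3, 8.1]
width: -0.001
finger_force: 4.2
```

>>> play_rows(deltas=[{"slide": [0, 0, -0.1], "turn": 0}])

```text
t: 22.78
tool_pos: [0.4455, 0.177, 0.0705]
ee_rot: [0.626, 3.077, -0.001]
contact_force: [1.7, -2.8, 7.6]
width: 0.002
finger_force: 3.8
```

>>> play_rows(deltas=[{"slide": [0, 0, -0.1], "turn": 0}])

```text
t: 22.9
tool_pos: [0.4454, 0.177, 0.0694]
ee_rot: [0.627, 3.078, -0.001]
contact_force: [1.8, -2.9, 6.2]
width: -0.004
finger_force: 3.3
```

```bash
python3 - <<'E'
from h import *
s=state();n=snapshot("scene");np.save("pics/scene7.npy",n)
pr=lambda g:print("\n".join("%3d "%(140+2*i)+" ".join("%3d"%x for x in r) for i,r in enumerate(g)))
for P in(np.array(s['tool_pos']),):
    p=camera_params("scene");q=p['R']@P+p['t'];print("tcp in scene",p['cx']+p['fx']*q[0]/q[2],p['cy']+p['fy']*q[1]/q[2])
pr(n[140:200:2,318:378:2].max(2))
E
```

```text
tcp in scene 330.21640002599776 169.4221394052106
140  30  36  35  37  37  41  36  37  43  32  31  34  45  34  41  36  56  59  52  64  65  29  23  34  37  30  22  28  33  34
142  37  32  45  33  29  25  33  39  40  34  42  38  42  34  31  37  64  59  57  38  53  26  30  27  36  29  40  33  35  36
144  39  41  38  35  37  36  37  42  40  40  30  37  38  26  36  38  50  54  42  44  33  17  35  33  32  27  36  29  33  20
146  42  43  40  39  33  37  34  35  29  38  40  22  34  37  41  34  42  28  32  41  40  24  23  32  33  26  27  38  31  44
148  33  36  31  38  39  41  39  25  29  38  35  33  44  41  43  36  39  40  46  33  17  28  25  25  36  26  35  25  37  33
150  29  32  32  33  47  26  32  44  40  41  34  35  38  36  36  33  39  40  22  27  33  24  16  26  38  37  26  28  33  34
152  22  44  35  37  29  39  34  33  30  33  42  35  39  36  31  35  13  26  14  27  33  24  28  32  38  27  23  39  23  30
154  21  24  19  28  28  40  36  34  41  42  33  39  42  30  38  27  20  26  25  11  29  17  28  23  33  28  23  35  39  38
156   8  20  35  29  28  40 116  64  45  39  30  25  35  1
[... 1969 characters left out ...]
  76 138 137 137 138 133  23  32  58 107 142 118 105 255  62  67 155  84  40  32
190   8  17   6  24  13  12  12  27  23  12  33 115 137 129 129 126 171 146 136 125 129 128 123 122 255  35  92 145  28  28
192  29  26  25  23  21  24  25  48  80 155 139  47 118 204 253 250 248 170 125 128 134 131 119 104 225 185  45 135 138  17
194  31  21  19  15  35  83 160  77  71 149 148  19  67 236 242 239 238 241 123 124 129 130 113 112 106 243  63  64 161  77
196   8  39  77 160 147 143 142  63  59  98 133 131  94 111 252 240 239 239 246 125 134 138 120 115 115 128 255  36  82 149
198 145  99  63 145 147 142 139  48  57 153 128 130 130 123 154 246 238 239 243 170 137 255 255 104 115 106 191 184  40 126
```

>>> play_rows(deltas=[{"slide": [0, 0, -0.1], "turn": 0}])

```text
t: 23.08
tool_pos: [0.4452, 0.1771, 0.0683]
ee_rot: [0.627, 3.078, -0.001]
contact_force: [-0.5, -2.5, 9.5]
width: -0.007
finger_force: 4.4
```

>>> play_rows(deltas=[{"slide": [0, 0, -0.05], "turn": 0}])

```text
t: 23.2
tool_pos: [0.4452, 0.1771, 0.0679]
ee_rot: [0.627, 3.078, -0.001]
contact_force: [0.3, -2.5, 8.7]
width: -0.003
finger_force: 4.5
```

>>> play_rows(deltas=[{"slide": [0, 0, -0.1], "turn": 0}])

```text
t: 23.32
tool_pos: [0.4452, 0.1771, 0.067]
ee_rot: [0.627, 3.078, -0.001]
contact_force: [-0.2, -2.6, 9.2]
width: 0.001
finger_force: 4.5
```

>>> play_rows(deltas=[{"slide": [0, 0, -0.1], "turn": 0}])

```text
t: 23.45
tool_pos: [0.4451, 0.1771, 0.0659]
ee_rot: [0.627, 3.078, -0.001]
contact_force: [0.3, -3.1, 8.4]
width: 0.001
finger_force: 4.6
```

>>> play_rows(deltas=[{"slide": [0, 0, -0.1], "turn": 0}])

```text
t: 23.58
tool_pos: [0.4451, 0.1771, 0.0649]
ee_rot: [0.627, 3.078, -0.001]
contact_force: [0.2, -3.1, 8.9]
width: 0.002
finger_force: 4.8
```

>>> play_rows(deltas=[{"slide": [0, 0, -0.1], "turn": 0}])

```text
t: 23.7
tool_pos: [0.4451, 0.1771, 0.0644]
ee_rot: [0.627, 3.078, -0.001]
contact_force: [-4.2, -3.1, 19.8]
width: -0.002
finger_force: 10.4
```

>>> play_rows(deltas=[{"slide": [0, 0, -0.05], "turn": 0}])

```text
t: 23.82
tool_pos: [0.4451, 0.1771, 0.0643]
ee_rot: [0.626, 3.078, -0.001]
contact_force: [-4.1, -2.9, 21.1]
width: -0.002
finger_force: 11.3
```

>>> play_rows(deltas=[{"slide": [0, 0, 0.2], "turn": 0}, {"slide": [0, 0, 0.2], "turn": 0}, {"slide": [0, 0, 0.2], "turn": 0}, {"slide": [0, 0, 0], "turn": 0}])

```text
t: 24.32
tool_pos: [0.4445, 0.1774, 0.0689]
ee_rot: [-0.627, -3.077, 0.001]
contact_force: [-0.1, -1.0, 2.9]
width: 0.0
finger_force: 1.8
```

>>> play_rows(deltas=[{"slide": [0, 0, 0.1], "turn": 0}, {"slide": [0, 0, 0.1], "turn": 0}, {"slide": [0, 0, 0], "turn": 0}])

```text
t: 24.7
tool_pos: [0.445, 0.1775, 0.0711]
ee_rot: [-0.627, -3.078, 0.0]
contact_force: [-0.2, -0.6, 0.4]
width: 0.003
finger_force: 0.0
```

Force is zero: the catch holds. Retreat and check numerically.

>>> play_rows(deltas=[{"slide": [0, 0, 1], "turn": 0}, {"slide": [0, 0, 3], "turn": 0}, {"slide": [0, 0, 5], "turn": 0}, {"slide": [-1.5, 2, 5], "turn": 0}, {"slide": [-3, 4, 2], "turn": 0}, {"slide": [-3, 4, 0], "turn": 0}, {"slide": [-3, 4, 0], "turn": 0}, {"slide": [-3, 4, 0], "turn": 0}, {"slide": [-2, 3, 0], "turn": 0}, {"slide": [0, 0, 0], "turn": 0}])

```text
t: 25.95
tool_pos: [0.2887, 0.3888, 0.2318]
ee_rot: [0.622, 3.079, 0.001]
contact_force: [-0.7, -0.1, -0.1]
width: -0.004
finger_force: 0.0
```

```bash
python3 - <<'E'
from h import *
s=state();n=snapshot("scene").astype(int);t=snapshot("top").astype(int);print(s['tool_pos'],s['contact_force'],s['t'])
pr=lambda g,r:print("\n".join("%3d "%(r+2*i)+" ".join("%3d"%x for x in q) for i,q in enumerate(g)))
pr(n[140:192:2,318:366:2].max(2),140)
def comp(im,f):
    k,l,st,ce=cv2.connectedComponentsWithStats(f(im).astype(np.uint8)); return np.round(ce[1+np.argmax(st[1:,4])],1)
ye=lambda i:(i[...,0]>150)&(i[...,2]<60)&(i[...,1]>110)
bl=lambda i:(i[...,2]>120)&(i[...,0]<80)&(np.arange(420)[:,None]<190)
for nm,f in(("tip",ye),("marker",bl)): print(nm,comp(np.load("pics/top0.npy").astype(int),f),comp(t,f))
a=np.load("pics/top0.npy").astype(int)
# jaw/tray profile along a scan line in the caster y direction
for im in(a,t): print(im[214:216,232:262].max(2).mean(0).astype(int))
r=lambda i:(i.min(2)>150)[242:275,240:282]
print("tube",cv2.moments(r(a).astype(np.uint8))['m10']/r(a).sum(),cv2.moments(r(t).astype(np.uint8))['m10']/max(1,r(t).sum()))
E
```

```text
[0.28873786 0.38875675 0.23176094] [-0.70987881 -0.10937517 -0.13819775] 25.95
140  33  23  28  26  19  14  34  22  20  21  29   9  23  13  24  12  12  30  21  25  30  18  31  12
142  35  26  20  15  28  20  30  26  28  26  27  25  25  27  29  18  19  24  26  18  17  30  25  31
144  33  43  36  27  12  21  25  29  28  31  30  21  14  24  19   8  29  20  18  36   9  23  17  21
146  35  28  29  35  33  27  21  32  27  26   8  27  27  39  27   6  32  17  24  18  27  13  30  36
148  28  36  30  30  24  37  33  20  28  26   9  20  12  15  32  22  26  30  23  29  14  23  31  21
150  31  36  35  27  30  25  31  34  32  15  26  29  13  22  27  12  24  25  28  26  25  27  32  21
152  33  23  35  39  30  36  39  32  31  33  34  39  13  10  29  26  22  29  26  27  30  32  20  25
154  31  37  31  35  31  27  35  42  29  36  31  36  22  24  20  27  25  24  28  20  24  17  19  23
156  34  41  26  31  33  36  37  16  28  30  28  27  31  30  30  21  19  26  12  32  25  18  24  26
158  31  38  19  30  34  33  26  42  31  30  37  25  31  33  10  24  27  31  13  17  18  29  31  27
160  31  34  21  29  
[... 1234 characters left out ...]
 239 255  29  35  46  42  42  63 218 255  41
186  33  25  25  32  28  30  36  30  34  56 146 246 237 238 247 142  28  37  35  30 157 249 251 183
188  37  27  29  34  37  30  18  30  28  28  73 229 241 239 238 245  34  32 111 212 255 191  96 255
190  29  38  34  12  28  33  21  12  29  27  59 112 251 240 237 240 251 255 189 115 124 128 120 121
tip [228.9 178.1] [228.9 178.1]
marker [274.1 177.3] [274.1 177.3]
[192 132 190 226 230 229 229 229 229 229 229 229 229 229 229 229 229 229
 229 229 229 229 229 229 229 230 233 171  85 139]
[186  85 132 152 150 151 152 145  97 140 218 231 229 229 228 229 229 229
 229 229 229 229 229 229 229 229 229 229 229 229]
tube 19.114987080103358 19.114987080103358
```

```bash
python3 -c "
from station import *
print(sign_off())"
```

```text
the job is handed in; nothing more can be done
None
```

The job is handed in after about 26 s: the jaw is snug against the tray, which did not visibly shift, the catch holds the retaining bar by itself, and the tip rack, marker and tube rack had not moved. The last push peaked at about 21 N, because I only knew I had gone far enough when the bar touched the bumper.

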